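# Press the green compass case shut

## Robot

A 6-joint arm with a two-finger parallel gripper is mounted at the origin on the work surface. World frame = base frame: x ahead of the robot, y to its left, z up, the work surface at z = 0. Lengths are in mm, angles in rad, forces in N, time in s.
With the tool pointing down it reaches from about 275 to 750 mm from the base axis. Payload 10.2 kg.
Tool frame: the origin (TCP) lies midway between the tips of the shut fingers; the grasp point (between the pads) lies 19 mm behind it; z points along the fingers, y is the line along which they close (so a half turn about z gives the same grasp; the last joint's range is limited). The gripper opens to 85 mm and grips with 20 to 120 N. Pads are 22 mm wide; open, the fingers measure 114 mm over their backs; the gripper's body (76 mm by 85 mm) begins 54 mm behind the grasp point. The pads swing forward as they close: fully open they stand 13 mm farther back than shut.
Start: joints at [-1.446, 0.313, 1.498, -0, 1.331, -0.223], TCP at [178.923, -493.576, 231.294] pointing down, gripper open.
Joint ranges: [-2.94, 2.94], [-0.97, 2.17], [0.19, 2.56], [-1.23, 4.37], [0.02, 3.11], [-2.88, 2.88]. Speed limits (rad/s): [2.39, 2.39, 3.01, 3.14, 3.14, 3.14].

## Interface

Orientations are given as a unit quaternion [w, x, y, z].
In Python, from rig import ctrl gives the robot as it stands.
- The arm moves only by the tool send_rows, never from a script. Its argument "targets" is a list of rows, each a list of 7 numbers: the closure, from -1 (fully open) to 1 (shut), so that 0 is half open, then the shift along the tool's x, y, z in m, then the turn, a rotation vector about the tool's x, y, z in rad. In form: [[claw, dx, dy, dz, ax, ay, az], ...]. A call has exactly 10 rows; each row shifts and turns the commanded pose from where the row before left it, along the tool's axes as they then stand; what a row does not reach is not made up. A row lasts 1/8 s, in which the tool goes at most 62.5 mm and 10.7 degrees, less where a joint would pass 70% of its speed; a pose out of reach is approached as far as the arm can. A call with a gripper value outside its range is refused whole. The fingers move at their own pace and stop on an object; "squeeze" is the grip in N (left out, the last holds). Time passes only in rows, so rows that do not move let the fingers close, or fill a call up. It gives the time, the measured TCP pose, the force, the opening and the grip force at its end, in the units of the state.
- ctrl.sense(): the state, without advancing time (a new reading comes with each control period).
- ctrl.capture(name): name is "side" or "top" or "wrist"; returns a dict with "img" (384x512x3 uint8, red, green, blue), "camera_matrix" (3x3 intrinsics, pixels), "R" (3x3) and "t" (3): a world point X has camera coordinates R X + t. Camera axes: x right, y down, z forward; pixel columns grow to the right and rows downward; lengths in mm; the calibration is good to about 2 mm. The wrist camera is an equidistant fisheye: a pixel r from the principal point sees the ray r / f radians off the axis. A picture is of the moment at which its call begins. There is no depth.
- ctrl.finish_job(): hands the job in; it is judged then, once.
Trained networks look in a picture, given as the dict that the camera call returned (one of the last four; its "shot" number tells which), for a name from the list of things; names that differ only in an ending like _2 or _b are one class to them, and where a whole thing is asked for, a point or a joint stands for the part that bears it (a point fixed in the world has none). Each returns a list of dicts, best first, with "score" (0 to 1); they miss things now and then, are a little off and sometimes report something else, mostly with a low value. They report only what shows in the picture. A call takes as long as a camera call.
- ctrl.boxes_of(query, picture): "extent" ([left, top, width, height] in pixels, round what is visible of it).
- ctrl.landmark_of(query, picture): "point" ([column, row] in pixels: a listed point, or the origin of a listed thing).
The state is a dict: "time_s": time; "joints": joint angles; "dq": joint speeds; "tau": joint torques, N m; "eef_pos": TCP position; "ee_rot": TCP orientation; "force": force on the tool from outside, world axes, zero at the start; "wrist_torque": the same for the moment, N m; "grip_width": opening from 0.0 (shut) to 1.0 (fully open); "grip_force": force on a finger pad.
Only numpy, scipy, OpenCV 4.12 (cv2) and the standard library are available. Lean on these libraries where they do the work, as an engineer would, in place of code of your own. Each camera call takes 0.05 s, during which the arm holds its last target. There are 200 camera calls.

## Task

The green compass case was left ajar. With your fingertips, press gently down on the white thumb pad on its lid until the lid is fully shut, then take the hand away; do not pick the case up or shove it about. Do not touch the orange and blue cases, whose lids stay ajar, and leave everything else where it is.

Things in the scene. Friction and masses are not known exactly. Their poses are not given: they have to be found in the camera images.
- green_case: Green plastic compass case, loose, 0.35 kg, 90 mm (own x) by 74 mm (own y), 24 mm high plus the lid. Origin: centre of the underside; z up; a 3 mm black catch on its front (-x) face. The flat lid, same outline, 8 mm thick, is hinged on the far edge: the hinge line runs along own y through x = +45 mm, z = +24 mm. Shut, the lid's top is 32 mm above the shelf.
- green_lid (a joint): Opening angle of the green lid in rad: 0 is shut against its stop, larger is further open (starts between 0.3 and 0.55; the -x edge rises). A friction hinge: the lid stays where it is left and needs about 1 to 2 N on the pad to move; it does not spring back.
- green_pad: Soft white rubber thumb pad on the green lid at its free edge, 26 mm (along the lid) x 36 mm (across) x 10 mm, soft: it gives 1 mm per 1.5 N, 8 mm at most. Origin: centre of its top; axes turn with the lid. With the lid shut it lies at (-31, 0, +42) mm in the case frame, i.e. (-76, 0, +18) from the hinge line; opening by an angle a turns it about the hinge by +a about own y.
- orange_case: Orange compass case, same shape and size as the green one, its lid also ajar (front edge up to 88 mm above the shelf). Leave alone. Origin: centre of the underside.
- orange_pad: White thumb pad on the orange case's lid, like the green one's; origin at the centre of its top. Leave alone.
- blue_case: Blue compass case, same shape and size as the green one, its lid also ajar (front edge up to 88 mm above the shelf). Leave alone. Origin: centre of the underside.
- blue_pad: White thumb pad on the blue case's lid, like the green one's; origin at the centre of its top. Leave alone.
- bowl: White ceramic bowl, loose, 140 mm across, 60 mm high; origin at the centre of its underside.
- file_holder: Aluminium ski file holder, loose, 40 x 110 mm, 44 mm high, with a dark steel file 180 mm long along own y; origin under its centre.
- toe_cap: Black rubber boot toe cap, loose, about 100 x 94 mm, 49 mm high, dome to own -x; origin under the dome's axis.
- wax: Yellow block of ski wax, loose, 35 x 70 x 22 mm; origin under its centre.
- trays: Stacking tier of three red plastic trays, fixed, 220 mm (own x) by 160 mm, 165 mm high; origin under its centre.

How it is judged (in metres and radians):
On the way, in this order (a step that is already met when the one before it is completed fails the run):
1. the fingertips touch the white pad of the green lid while it is still ajar (contact force between the fingers and green_pad above 0.3 N and value of joint green_lid above 0.1 rad), for 0.04 s.
2. the green lid is shut (value of joint green_lid below 0.06 rad), for 0.1 s.
At the end, for the whole second after the job is handed in: The green lid is within 0.06 rad of shut (front gap under about 5 mm); its case stands flat, at rest, within 25 mm of where it was; the orange and blue cases and their lids are within 8 mm and the bowl, file holder, toe cap and wax within 10 mm of where they were (value of joint green_lid below 0.06 rad and height (world z) of green_case below 0.006 m and angle between green_case's own z axis and vertical below 0.05 rad and distance of green_case from where it was at the start of the episode below 0.025 m and linear speed of green_case below 0.02 m/s and distance of each of orange_case, orange_pad, blue_case, blue_pad from where it was at the start of the episode below 0.008 m and distance of each of bowl, file_holder, toe_cap, wax from where it was at the start of the episode below 0.01 m); the robot touches nothing.
It fails at once if the green case is pressed harder than 25 N (contact force between the fingers and green_case above 25 N).
It fails at once if the green case is lifted (12 mm), tipped (0.2 rad) or shoved more than 25 mm (height (world z) of green_case above 0.012 m or angle between green_case's own z axis and vertical above 0.2 rad or distance of green_case from where it was at the start of the episode above 0.025 m).
It fails at once if the orange case is touched (over 0.5 N), or it or its lid moved 8 mm (contact force between any of the fingers, the arm and orange_case above 0.5 N or distance of any of orange_case, orange_pad from where it was at the start of the episode above 0.008 m).
It fails at once if the blue case is touched (over 0.5 N), or it or its lid moved 8 mm (contact force between any of the fingers, the arm and blue_case above 0.5 N or distance of any of blue_case, blue_pad from where it was at the start of the episode above 0.008 m).
It fails at once if the bowl, file holder, toe cap or wax is moved more than 10 mm, or the tray tier is struck (over 5 N) (distance of any of bowl, file_holder, toe_cap, wax from where it was at the start of the episode above 0.01 m or contact force between any of the fingers, the arm and trays above 5 N).
It also fails if it takes over 32 s, if anything falls off the work surface, if the arm or the gripper's body presses on something with over 40 N, if the wrist force passes 120 N, or if a joint passes its speed limit or range.

## Working session

There is one attempt and no reset: what is moved stays moved. The work goes in short steps, Python scripts to look and compute and a tool call to move; the robot and the scene stay as the last step left them, time stands still between calls to the robot, and variables do not carry over. Pictures are saved under pics/ and viewed, at most 10 in all, crops included, and the job is handed in when it is done.

Besides the shell and the picture viewer there is one more tool, called as name(argument=value, ...) on one line, values as JSON. send_rows: Moves the arm, as the interface text tells. Its arguments: {"type":"object","properties":{"targets":{"type":"array"},"squeeze":{"type":"number"}},"required":["targets"]}

```bash
mkdir -p pics; cat > h.py <<'E'
import numpy as np, cv2
from rig import ctrl
def ray(p,uv):
    K=p["camera_matrix"];R=np.array(p["R"]);t=np.array(p["t"])
    d=np.linalg.inv(K)@np.array([uv[0],uv[1],1.]);return -R.T@t,R.T@d
def atz(p,uv,z):
    c,d=ray(p,uv);return c+d*(z-c[2])/d[2]
def tri(p,a,q,b):
    c1,d1=ray(p,a);c2,d2=ray(q,b)
    s=np.linalg.lstsq(np.c_[d1,-d2],c2-c1,rcond=None)[0]
    A=c1+s[0]*d1;B=c2+s[1]*d2;return (A+B)/2,np.linalg.norm(A-B)
def proj(p,X):
    c=np.array(p["R"])@np.array(X)+p["t"];u=p["camera_matrix"]@c;return u[:2]/u[2]
def save(p,n): cv2.imwrite(f"pics/{n}.png",cv2.cvtColor(p["img"],cv2.COLOR_RGB2BGR))
E
python3 - <<'E'
from h import *
np.set_printoptions(precision=1,suppress=True)
s=ctrl.capture("side");t=ctrl.capture("top")
im=np.vstack([s["img"],t["img"]])
save(s,"s0");save(t,"t0")
for n in ["green_pad","green_case","orange_pad","orange_case","blue_pad","blue_case","bowl","trays","toe_cap","file_holder","wax"]:
    for nm,p in (("side",s),("top",t)):
        for r in ctrl.landmark_of(n,p)[:2]: print(n,nm,np.array(r["point"]),round(r["score"],2), atz(p,r["point"],0))
E
```

```text
green_pad side [264.1 212.9] 0.56 [557.6  -7.8   0. ]
green_pad side [347.4 134. ] 0.51 [ 565.4 -511.8    0. ]
green_pad top [233.4 211.5] 0.5 [529.6  48.7   0. ]
green_pad top [282.9 144.9] 0.26 [ 774.8 -138.5    0. ]
green_case side [259.6 225. ] 0.76 [537.7  38.6   0. ]
green_case top [236.7 208.5] 0.77 [540.3  36.7   0. ]
green_case top [193.1 197. ] 0.28 [586.7 193.2   0. ]
orange_pad side [216.1 240.2] 0.58 [598.2 163.5   0. ]
orange_pad top [187.7 198.8] 0.42 [580.6 212.7   0. ]
orange_case side [212.8 249.2] 0.71 [583.2 193.1   0. ]
orange_case top [194.3 196.5] 0.96 [588.4 188.9   0. ]
blue_pad side [328.4 162.8] 0.46 [ 532.  -330.4    0. ]
blue_pad side [258.5 226. ] 0.39 [537.7  43.7   0. ]
blue_pad top [320.3 214.6] 0.63 [ 509.9 -262.6    0. ]
blue_case side [319.7 178.5] 0.96 [ 511.4 -245.5    0. ]
blue_case top [320.7 212.1] 0.62 [ 519.  -264.5    0. ]
bowl side [136.  296.2] 0.81 [631.8 429.5   0. ]
bowl top [126.3 191.4] 0.89 [613.9 434.6   0. ]
trays side [350.2 133.2] 0.6 [ 559.9 -522.8    0. ]
trays top [393.5 197. ] 0.81 [ 567.2 -531.1    0. ]
toe_cap side [236.1 164.3] 0.61 [ 770.7 -119.7    0. ]
toe_cap top [280.1 142.9] 0.97 [ 782.8 -128.4    0. ]
toe_cap top [190.4 196.6] 0.48 [588.4 203.    0. ]
file_holder side [201.4 195.5] 0.63 [757.1  62.4   0. ]
file_holder top [227.6 152.2] 0.75 [752.   66.4   0. ]
wax side [206.3 350.3] 0.71 [390.6 418.1   0. ]
wax top [130.3 248. ] 0.55 [408.9 414.1   0. ]
```

View pics/s0.png

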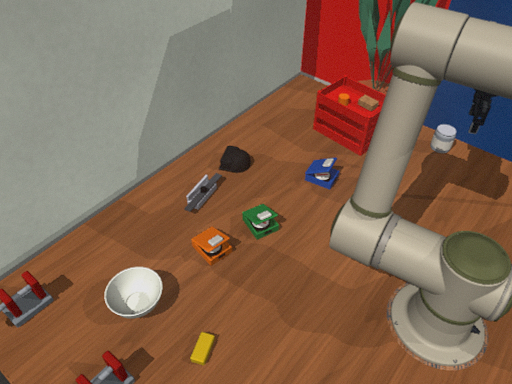

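View pics/t0.png

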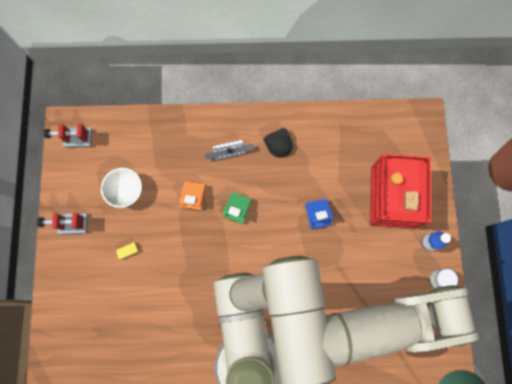

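The side view shows the green case near (262,220), orange near (212,243) and blue near (321,172). In the top view they are at (237,208), (193,195) and (320,213), each with a white pad, and the way to green at height is clear. Next I'll triangulate the pad.

```bash
python3 - <<'E'
from h import *
from scipy.spatial.transform import Rotation as Ro
np.set_printoptions(precision=2,suppress=True)
s=ctrl.capture("side");t=ctrl.capture("top")
def white(p,c,r=14):
    x0,y0=int(c[0])-r,int(c[1])-r
    a=p["img"][y0:y0+2*r,x0:x0+2*r].astype(float)
    m=((a.min(2)>150)&(a.max(2)-a.min(2)<50)).astype(np.uint8)
    n,l,st,ce=cv2.connectedComponentsWithStats(m)
    return [(st[i,4],ce[i]+[x0,y0]) for i in range(1,n) if st[i,4]>5]
print("side",white(s,(264,215)),"top",white(t,(234,211)))
ws=max(white(s,(264,215)),key=lambda v:v[0])[1];wt=max(white(t,(234,211)),key=lambda v:v[0])[1]
print(tri(s,ws,t,wt), tri(s,(264.1,212.9),t,(233.4,211.5)))
st=ctrl.sense();print(st["eef_pos"],st["ee_rot"])
q=st["ee_rot"];R=Ro.from_quat([*q[1:],q[0]]).as_matrix();print(R)
print("tool shift to (528,45,231):",R.T@(np.array([528,45,231])-st["eef_pos"]))
w=[cv2.resize(p["img"][y-40:y+40,x-50:x+50],(400,320),interpolation=cv2.INTER_CUBIC) for p,x,y in((s,262,218),(t,236,208))]
cv2.imwrite("pics/c1.png",np.hstack(w)[:,:,::-1])
E
```

```text
side [(np.int32(71), array([263.77, 214.87])), (np.int32(22), array([257.36, 225.68]))] top [(np.int32(93), array([234., 211.]))]
(array([519.84,  43.39,  63.12]), np.float64(0.8502178276654517)) (array([516.65,  45.21,  75.18]), np.float64(0.5178031733074077))
[ 178.93 -493.55  231.27] [-0.    0.98  0.17  0.  ]
[[ 0.94  0.34  0.  ]
 [ 0.34 -0.94  0.  ]
 [ 0.   -0.   -1.  ]]
tool shift to (528,45,231): [ 511.72 -387.33    0.32]
```

View pics/c1.png

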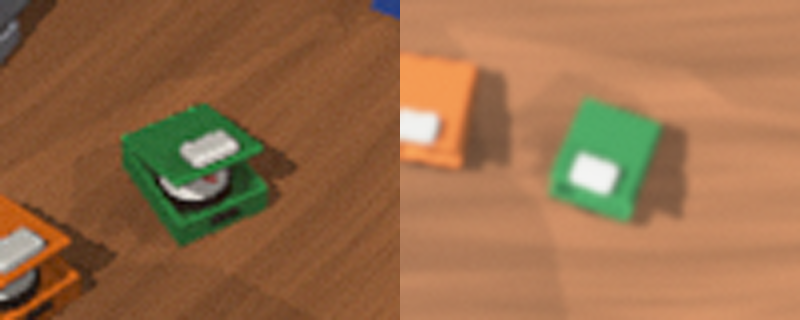

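The crop shows green's pad up at its free edge, facing the robot, at about (518,44,70). That height fits an opening of about 0.4 rad, with own x at about -24°. I'll close the fingers and move above it.

send_rows(targets=[[1, 0.025, -0.0196, 0, 0, 0, 0], [1, 0.025, -0.0196, 0, 0, 0, 0], [1, 0.025, -0.0196, 0, 0, 0, 0], [1, 0.025, -0.0196, 0, 0, 0, 0], [1, 0.025, -0.0196, 0, 0, 0, 0], [1, 0.025, -0.0196, 0, 0, 0, 0], [1, 0.025, -0.0196, 0, 0, 0, 0], [1, 0.025, -0.0196, 0, 0, 0, 0], [1, 0.025, -0.0196, 0, 0, 0, 0], [1, 0.025, -0.0196, 0, 0, 0, 0]], squeeze=20)

```text
time_s: 2.55
eef_pos: [347.6, -223.2, 231.4]
ee_rot: [0.0, 0.985, 0.173, 0.0]
force: [1.4, -0.4, -0.6]
grip_width: -0.001
grip_force: 0.0
```

send_rows(targets=[[1, 0.025, -0.0196, 0, 0, 0, 0], [1, 0.025, -0.0196, 0, 0, 0, 0], [1, 0.025, -0.0196, 0, 0, 0, 0], [1, 0.025, -0.0196, 0, 0, 0, 0], [1, 0.025, -0.0196, 0, 0, 0, 0], [1, 0.025, -0.0196, 0, 0, 0, 0], [1, 0.025, -0.0196, 0, 0, 0, 0], [1, 0.025, -0.0196, 0, 0, 0, 0], [1, 0.025, -0.0196, 0, 0, 0, 0], [1, 0, 0, 0, 0, 0, 0]])

```text
time_s: 3.8
eef_pos: [499.0, 19.7, 231.1]
ee_rot: [-0.0, 0.985, 0.174, -0.0]
force: [-0.5, 0.3, 0.4]
grip_width: 0.001
grip_force: 0.0
```

```bash
python3 - <<'E'
from h import *
np.set_printoptions(precision=2,suppress=True)
w=ctrl.capture("wrist");save(w,"w1");K=w["camera_matrix"];print(K)
def wr(p,uv):
    K=p["camera_matrix"];d=np.array([(uv[0]-K[0,2]),(uv[1]-K[1,2])]);r=np.hypot(*d);th=r/K[0,0]
    v=np.r_[d/r*np.sin(th),np.cos(th)];R=np.array(p["R"]);return -R.T@p["t"],R.T@v
for n in["green_pad","green_case"]:
    for r in ctrl.landmark_of(n,w)[:2]:
        c,d=wr(w,r["point"]);z=70 if "pad" in n else 0
        print(n,r["point"],r["score"],c+d*(z-c[2])/d[2])
s=ctrl.sense();print(s["time_s"],s["eef_pos"],s["ee_rot"],s["force"],s["grip_width"])
E
```

```text
[[297.32   0.   253.56]
 [  0.   297.32 188.14]
 [  0.     0.     1.  ]]
green_pad [236.0, 148.6] 0.94 [516.26  45.99  70.  ]
green_pad [147.5, 51.9] 0.43 [583.8  169.39  70.  ]
green_case [251.4, 126.5] 0.61 [538.04  37.61   0.  ]
3.95 [498.27  17.96 231.26] [ 0.    0.98  0.17 -0.  ] [-0.62 -0.59  0.16] -0.00392967548002743
```

View pics/w1.png

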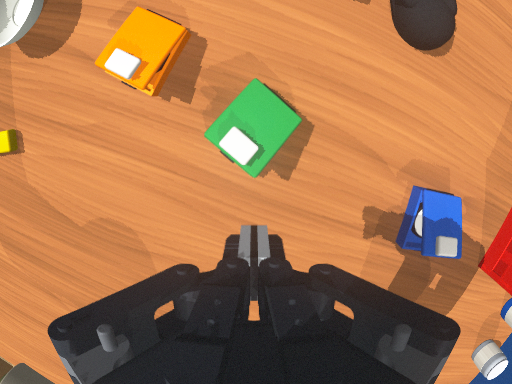

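The wrist view shows green's pad at (238,146), which works out to (516,46,70) and agrees with triangulation. Orange and blue are well clear. I'll descend to just above the pad.

send_rows(targets=[[1, 0.008, -0.007, 0.01, 0, 0, 0], [1, 0.008, -0.007, 0.02, 0, 0, 0], [1, 0.0086, -0.008, 0.025, 0, 0, 0], [1, 0, 0, 0.025, 0, 0, 0], [1, 0, 0, 0.025, 0, 0, 0], [1, 0, 0, 0.02, 0, 0, 0], [1, 0, 0, 0.012, 0, 0, 0], [1, 0, 0, 0.005, 0, 0, 0], [1, 0, 0, 0, 0, 0, 0], [1, 0, 0, 0, 0, 0, 0]])

```text
time_s: 5.2
eef_pos: [514.5, 47.4, 89.9]
ee_rot: [0.0, 0.985, 0.173, 0.001]
force: [0.9, 0.1, 0.3]
grip_width: 0.004
grip_force: 0.0
```

```bash
python3 - <<'E'
from h import *
w=ctrl.capture("wrist");s=ctrl.capture("side")
cv2.imwrite("pics/m2.png",np.hstack([w["img"][100:340,100:420],cv2.resize(s["img"][165:255,205:325],(320,240),interpolation=cv2.INTER_CUBIC)])[:,:,::-1])
q=ctrl.sense();print(q["time_s"],q["eef_pos"],q["ee_rot"],q["force"])
E
```

```text
5.3 [514.42976515  47.46696881  89.79114663] [1.30075373e-04 9.84919116e-01 1.73014790e-01 4.48651922e-04] [-0.60206998  0.13261484  0.3249842 ]
```

View pics/m2.png

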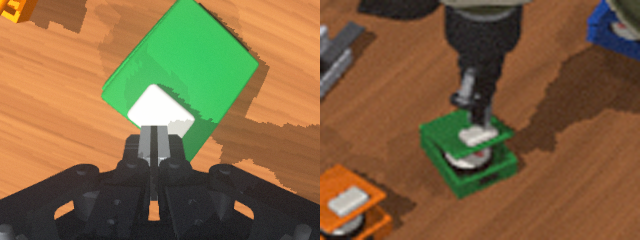

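The fingertips are right over the pad with no contact yet. I'll press slowly, following the lid's arc.

send_rows(targets=[[1, 0, 0, 0.004, 0, 0, 0], [1, 0, 0, 0.004, 0, 0, 0], [1, 0, 0, 0.003, 0, 0, 0], [1, 0, 0, 0.003, 0, 0, 0], [1, 0, 0, 0.003, 0, 0, 0], [1, 0, 0, 0.002, 0, 0, 0], [1, 0, 0, 0.002, 0, 0, 0], [1, 0, 0, 0.002, 0, 0, 0], [1, -0.0005, -0.0005, 0.002, 0, 0, 0], [1, 0, 0, 0, 0, 0, 0]])

```text
time_s: 6.55
eef_pos: [513.5, 47.8, 64.1]
ee_rot: [-0.0, 0.985, 0.173, -0.0]
force: [-0.2, 0.4, 0.7]
grip_width: -0.008
grip_force: 0.7
```

send_rows(targets=[[1, -0.001, -0.001, 0.0025, 0, 0, 0], [1, -0.001, -0.001, 0.0025, 0, 0, 0], [1, -0.001, -0.001, 0.0025, 0, 0, 0], [1, -0.001, -0.001, 0.0025, 0, 0, 0], [1, -0.001, -0.001, 0.0025, 0, 0, 0], [1, -0.001, -0.001, 0.0025, 0, 0, 0], [1, -0.001, -0.001, 0.0025, 0, 0, 0], [1, 0, 0, 0.0025, 0, 0, 0], [1, 0, 0, 0.001, 0, 0, 0], [1, 0, 0, 0, 0, 0, 0]])

```text
time_s: 7.8
eef_pos: [504.5, 52.0, 43.2]
ee_rot: [-0.0, 0.985, 0.173, -0.0]
force: [-0.8, -0.7, 0.6]
grip_width: -0.003
grip_force: 0.5
```

```bash
python3 - <<'E'
from h import *
w=ctrl.capture("wrist");s=ctrl.capture("side")
cv2.imwrite("pics/m3.png",np.hstack([w["img"][100:340,100:420],cv2.resize(s["img"][165:255,205:325],(320,240),interpolation=cv2.INTER_CUBIC)])[:,:,::-1])
q=ctrl.sense();print(q["time_s"],q["eef_pos"],q["force"])
E
```

```text
7.9 [504.58697898  51.98233272  43.30854643] [-0.29472344  0.66389283  1.25726554]
```

View pics/m3.png

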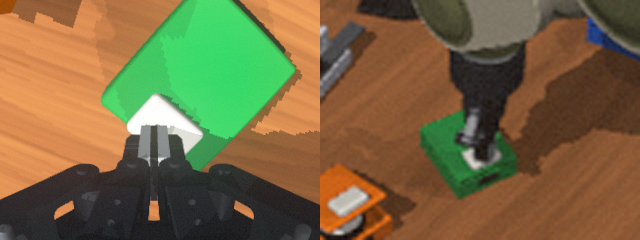

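The lid has followed the fingers, which are still on the pad, and it looks almost shut. I'll press a few millimetres more until the stop shows in the force.

send_rows(targets=[[1, 0, 0, 0.001, 0, 0, 0], [1, 0, 0, 0.001, 0, 0, 0], [1, 0, 0, 0.001, 0, 0, 0], [1, 0, 0, 0.001, 0, 0, 0], [1, 0, 0, 0.001, 0, 0, 0], [1, 0, 0, 0, 0, 0, 0], [1, 0, 0, 0, 0, 0, 0], [1, 0, 0, 0, 0, 0, 0], [1, 0, 0, 0, 0, 0, 0], [1, 0, 0, 0, 0, 0, 0]])

```text
time_s: 9.15
eef_pos: [504.6, 52.0, 38.4]
ee_rot: [0.0, 0.985, 0.173, 0.0]
force: [-1.9, 0.1, 5.7]
grip_width: -0.002
grip_force: 2.5
```

The force is 5.7 N at z = 38.4. That means about 3.8 mm of squeeze on a pad top at 42 mm, which matches a shut lid. I'll retreat straight up.

send_rows(targets=[[1, 0, 0, -0.002, 0, 0, 0], [1, 0, 0, -0.003, 0, 0, 0], [1, 0, 0, -0.005, 0, 0, 0], [1, 0, 0, -0.01, 0, 0, 0], [1, 0, 0, -0.02, 0, 0, 0], [1, 0, 0, -0.03, 0, 0, 0], [1, 0, 0, -0.03, 0, 0, 0], [1, 0, 0, -0.03, 0, 0, 0], [1, 0, 0, -0.02, 0, 0, 0], [1, 0, 0, 0, 0, 0, 0]])

```text
time_s: 10.4
eef_pos: [505.1, 51.9, 189.8]
ee_rot: [0.0, 0.985, 0.173, 0.002]
force: [-0.7, -0.1, -0.6]
grip_width: -0.001
grip_force: 0.0
```

```bash
python3 - <<'E'
from h import *
w=ctrl.capture("wrist");s=ctrl.capture("side");t=ctrl.capture("top")
cv2.imwrite("pics/m4.png",np.hstack([w["img"][0:300,60:460],cv2.resize(s["img"][165:255,200:320],(400,300),interpolation=cv2.INTER_CUBIC)])[:,:,::-1])
a=ctrl.landmark_of("green_pad",s);b=ctrl.landmark_of("green_pad",w)
print(a[:2],b[:1])
q=ctrl.sense();print(q["time_s"],q["eef_pos"],q["force"])
E
```

```text
[{'point': [264.5, 223.5], 'score': 0.62}] [{'point': [257.0, 173.1], 'score': 0.87}]
10.65 [504.18823888  52.01178905 187.38470922] [ 0.28470656 -0.22501648  0.41002684]
```

View pics/m4.png

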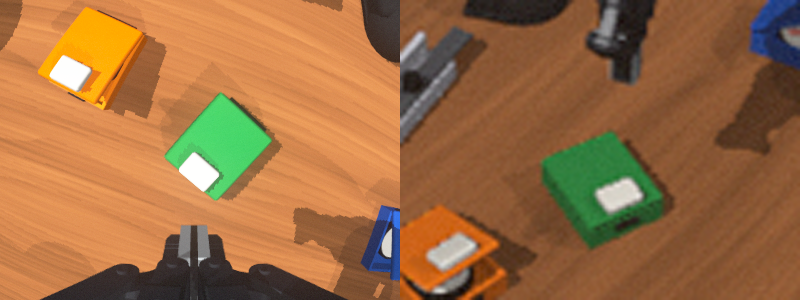

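The green lid is flat shut, its case is in place, the orange and blue lids are still ajar, and the hand is clear. I'll hand the job in.

```bash
python3 -c "
from rig import ctrl
print(ctrl.finish_job())"
```

```text
the job is handed in; nothing more can be done
None
```

The green case's lid is pressed shut and the hand is clear; the last pictures showed the case still in place and the orange case untouched, the blue only partly in view, and the job was handed in at about 10.7 s with no verdict returned.

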